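Slide a glass panel into the corner of the alignment board

ROBOT

A 6-joint arm with a two-finger parallel gripper is mounted at the origin on the work surface. World frame = base frame: x ahead of the robot, y to its left, z up, the work surface at z = 0. Lengths are in m, angles in degrees, forces in N, time in s.
With the tool pointing down it reaches from about 0.3 to 0.75 m from the base axis. Payload 8.5 kg.
Tool frame: the origin (TCP) lies on the centre line of the jaws, within the pads' length; the fingertips stand 19 mm ahead of it and the grasp point (between the pads) is the TCP (env.tcp_to_tips is the z of the fingertips in the tool frame, in m); z points along the fingers, y is the line along which they close (so a half turn about z gives the same grasp; the last joint's range is limited). The gripper opens to 85 mm and grips with 20 to 120 N. Pads are 22 mm wide; open, the fingers measure 114 mm over their backs; the gripper's body (76 mm by 85 mm) begins 54 mm behind the grasp point. The pads swing forward as they close: fully open they stand 13 mm farther back than shut.
Start: joints at [52.122, 21.807, 74.336, -0, 83.858, -12.336], TCP at [0.237, 0.496, 0.25] pointing down, gripper open.
Joint ranges: [-178.18, 178.18], [-50.72, 133.34], [12.68, 142.11], [-81.47, 261.47], [9.98, 163.14], [-165.26, 165.26]. Speed limits (degrees/s): [136.94, 136.94, 180, 180, 180, 180].

INTERFACE

Orientations are given as a 3x3 rotation matrix whose columns are the frame's x, y, z axes.
In Python, from rig import env gives the robot as it stands.
- The arm moves only by the tool servo_tool, never from a script. Its argument "steps" is a list of rows, each an object of numbers: "tx", "ty", "tz": the shift along the world's x, y, z in cm; "yaw": the turn about the world's z in degrees; "claw": the finger opening in cm, from 0 to 8.54. In form: [{"tx": .., "ty": .., "tz": .., "yaw": .., "claw": ..}, ...]. A call has 1 to 20 rows; each row shifts and turns the commanded pose from where the row before left it; what a row does not reach is not made up. A row lasts 1/10 s, in which the tool goes at most 50 mm and 8.59 degrees, less where a joint would pass 70% of its speed; a pose out of reach is approached as far as the arm can. A call with a gripper value outside its range is refused whole. The fingers move at their own pace and stop on an object; "newtons" is the grip in N (left out, the last holds). Time passes only in rows, so rows that do not move let the fingers close. It gives the time, the measured TCP pose, the force, the opening and the grip force at its end, in the units of the state.
- env.observe(): the state, without advancing time (a new reading comes with each control period).
- env.get_image(name): name is "scene" or "side" or "wrist"; returns (picture, depth): 480x640x3 uint8, red, green, blue; 480x640 float32, m along the optical axis (not along the pixel's ray), 0 where there is no reading.
- env.camera_model(name): a dict with "fovy" (degrees; the focal length in pixels is half the picture's height over the tangent of half this angle, whatever the lens; pixels are square), "cx", "cy" (the principal point, pixels), "T" (4x4, takes a point from camera to world coordinates). Camera axes: x right, y down, z forward; pixel columns grow to the right and rows downward; lengths in m; the calibration is good to about 2 mm. A picture is of the moment at which its call begins: read the wrist's pose just before it. camera_model takes no time and is no camera call; for the wrist camera it gives the pose at the moment of the call.
- env.close_job(): hands the job in; it is judged then, once.
The state is a dict: "time_s": time; "q": joint angles; "qvel": joint speeds; "joint_efforts": joint torques, N m; "position": TCP position; "tool_rot": TCP orientation; "ft_force": force on the tool from outside, world axes, zero at the start; "wrist_torque": the same for the moment, N m; "grip_width": finger opening in m; "gripper_force": force on a finger pad.
Only numpy, scipy, OpenCV 4.12 (cv2) and the standard library are available. Lean on these libraries where they do the work, as an engineer would, in place of code of your own. Each camera call takes 0.05 s, during which the arm holds its last target. There are 200 camera calls.

TASK

With the fingers, gently push the black glass panel along the cream board until its long edge lies flat against the aluminium fence on the far side and its short end is up against the green stop. Keep the panel lying on the board: slide it, do not lift or tip it. Leave the bottle, the film roll and the tape where they stand.

Things in the scene. Friction and masses are not known exactly. Their poses are not given: they have to be found in the camera images.
- jig: Cream alignment board fixed on the bench, slightly turned: 270 (x) x 400 (y) x 6 mm, flat (holes only marked). Origin: centre of the underside, on the bench; z up. Aluminium fence along its whole y length on the far (+x) side, top 28 mm above the bench, 18 mm thick; its inner face is at x = +85 mm in the board's frame. Two side stops (listed) stand on the board against the fence.
- green_stop: Green block fixed on the board, 60 (x) x 20 (y) x 22 mm high, axes parallel to the board's. Origin: centre of its underside, at x = +55 mm, y = +170 or -170 mm in the board's frame (which end varies). Its inner face is 10 mm from its origin towards the board's middle, 160 mm from the middle.
- grey_stop: Grey metal stop block of the same size, fixed at the other end of the board. Not the one wanted.
- panel: Black framed glass panel, loose on the board: 90 (x) x 120 (y, long edges) x 14 mm thick, about 0.25 kg, slides at a few newtons. Origin: centre of its underside, 6 mm above the bench; z up. Starts between the stops, centre 35 to 80 mm short of its place at the fence, turned up to 0.35 rad from the board. In place: centre 45 mm from the fence's inner face, 60 mm from the green stop's inner face.
- bottle: White squeeze bottle with a lime-green nozzle, loose, upright on the bench, 54 mm diameter, 155 mm high, beside one end of the board. Origin: centre of its underside. Leave alone.
- film_roll: White roll of film standing upright on the bench, loose, 64 mm diameter, 75 mm high, beside the other end of the board. Origin: centre of its underside. Leave alone.
- tape: Small yellow tape ring lying on a near corner of the board, loose, 48 mm outer diameter, 18 mm high. Origin: centre of its underside. Leave alone.
Things that resemble listed ones, but are neither listed nor needed, are in the scene too. Of the things that look like the panel, the middle-sized one is meant.

How it is judged (in metres and radians):
At the end, for the whole second after the job is handed in: The panel lies flat and still on the board, its long edge along the fence (centre within 3.5 mm of touching, turned less than 2 degrees) and its short end within 3.5 mm of the green stop; bottle, film roll and tape are within 20 mm of where they stood (x of panel in the frame of jig between 0.0365 and 0.045 m and z of panel in the frame of jig below 0.009 m and angle between the y axis of panel and the y axis of jig, either way round below 0.035 rad and ((y of green_stop in the frame of jig above 0 m and y of panel in the frame of jig above 0.0965 m) or (y of green_stop in the frame of jig below 0 m and y of panel in the frame of jig below -0.0965 m)) and linear speed of panel below 0.01 m/s and distance of each of bottle, film_roll, tape from where it was at the start of the episode below 0.02 m).
It fails at once if The panel is lifted more than 8 mm off the board or tipped more than 9 degrees (z of panel in the frame of jig above 0.014 m or angle between panel's own z axis and vertical above 0.16 rad).
It fails at once if The robot squeezes, shoves or presses the panel with more than 40 N (contact force between the arm and panel above 40 N).
It fails at once if The squeeze bottle is moved more than 20 mm or tipped over (distance of bottle from where it was at the start of the episode above 0.02 m or angle between bottle's own z axis and vertical above 0.3 rad).
It fails at once if The film roll is moved more than 20 mm or tipped over (distance of film_roll from where it was at the start of the episode above 0.02 m or angle between film_roll's own z axis and vertical above 0.3 rad).
It fails at once if The roll of yellow tape is moved more than 20 mm or tipped over (distance of tape from where it was at the start of the episode above 0.02 m or angle between tape's own z axis and vertical above 0.3 rad).
It also fails if it takes over 64 s, if anything falls off the work surface, if the arm or the gripper's body presses on something with over 40 N, if the wrist force passes 120 N, or if a joint passes its speed limit or range.

## Working session

There is one attempt and no reset: what is moved stays moved. The work goes in short steps, Python scripts to look and compute and a tool call to move; the robot and the scene stay as the last step left them, time stands still between calls to the robot, and variables do not carry over. Pictures are saved under pics/ and viewed, at most 10 in all, crops included, and the job is handed in when it is done.

Besides the shell and the picture viewer there is one more tool, called after "Request:" as a command line: name --argument value ..., lists and objects as JSON in quotes. servo_tool: Moves the arm, as the interface text tells. Its arguments: {"type":"object","properties":{"steps":{"type":"array"},"newtons":{"type":"number"}},"required":["steps"]}

```bash
mkdir -p pics; ls; cat > h.py <<'E'
import numpy as np, cv2
from rig import env
def K(m):
    f=240/np.tan(np.radians(m['fovy'])/2); return f,m['cx'],m['cy'],np.array(m['T'])
def ray(m,uv,z):
    f,cx,cy,T=K(m); uv=np.atleast_2d(uv).astype(float)
    d=np.c_[(uv[:,0]-cx)/f,(uv[:,1]-cy)/f,np.ones(len(uv))]@T[:3,:3].T
    o=T[:3,3]; return o+d*((z-o[2])/d[:,2])[:,None]
def proj(m,P):
    f,cx,cy,T=K(m); p=(np.atleast_2d(P)-T[:3,3])@T[:3,:3]
    return np.c_[f*p[:,0]/p[:,2]+cx,f*p[:,1]/p[:,2]+cy]
E
python3 - <<'E'
from h import *
for n in ['scene','side']:
    im,d=env.get_image(n); cv2.imwrite(f'pics/{n}0.png',im[:,:,::-1]); np.savez(f'pics/{n}0.npz',im=im,d=d)
    m=env.camera_model(n); print(n,m['fovy'],m['cx'],m['cy'],np.round(m['T'],3).tolist(), (d>0).mean())
o=env.observe();print(o['position'],o['time_s'],np.round(o['tool_rot'],3).tolist())
E
```

```text
pics
scene 56.437390314932536 322.4943109470805 236.76586408314273 [[-0.442, 0.658, -0.61, 1.185], [0.897, 0.338, -0.286, 0.323], [0.018, -0.673, -0.739, 0.796], [0.0, 0.0, 0.0, 1.0]] 0.9961881510416667
side 48.83077665266667 315.9657975001118 236.94382599005388 [[0.999, -0.023, 0.041, 0.533], [-0.046, -0.664, 0.747, -0.756], [0.01, -0.748, -0.664, 0.754], [0.0, 0.0, 0.0, 1.0]] 0.99607421875
[0.23702374 0.49604527 0.24977355] 0.1 [[-0.902, 0.431, -0.001], [0.431, 0.902, -0.001], [0.0, -0.001, -1.0]]
```

View pics/scene0.png

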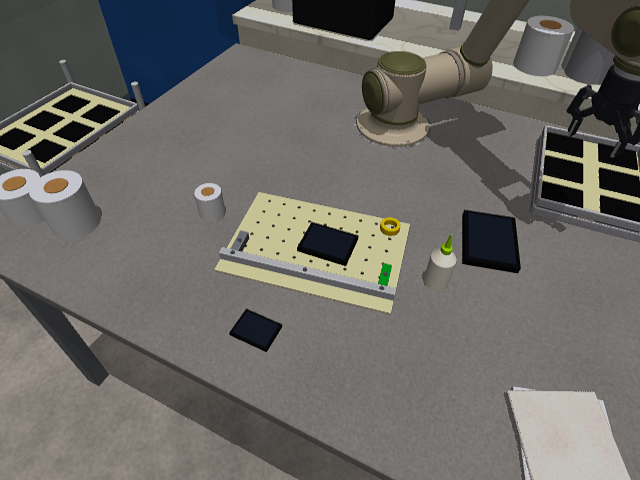

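View pics/side0.png

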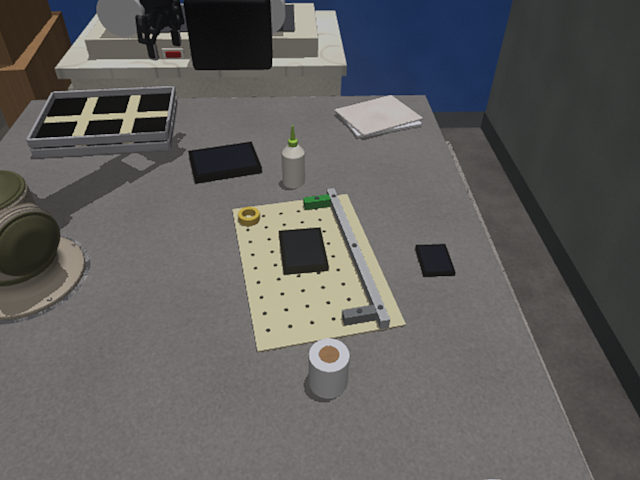

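Scene view: panel-like things are the one on the board (328,243), the large one at (490,240) and the small one off the board at (256,329). The middle-sized panel is the one on the board. The green stop is at (385,273), at the +y end beside the bottle (440,268). The tape is at (390,226), the roll at (209,202) and the grey stop at (240,242). The side view agrees, with the panel at (303,250).

```bash
cat >> h.py <<'E'
def rect(pts):
    (c,s,a)=cv2.minAreaRect(pts.astype(np.float32)*1000); b=cv2.boxPoints((c,s,a))
    e=[b[1]-b[0],b[2]-b[1]]; l=max(e,key=np.linalg.norm)
    if l[1]<0:l=-l
    return np.array(c)/1000,np.round(sorted(s),1),np.degrees(np.arctan2(-l[0],l[1]))
def big(mask,near=None):
    n,lab,st,ce=cv2.connectedComponentsWithStats(mask.astype(np.uint8))
    if near is None: k=1+np.argmax(st[1:,4])
    else: k=1+np.argmin(np.where(st[1:,4]>80,np.linalg.norm(ce[1:]-near,axis=1),1e9))
    return (lab==k)
def hullpts(mask):
    c,_=cv2.findContours(mask.astype(np.uint8),cv2.RETR_EXTERNAL,cv2.CHAIN_APPROX_NONE)
    return np.vstack(c)[:,0]
def inboard(p,c,a):
    a=np.radians(a); d=np.asarray(p)-c; return np.c_[d[...,0]*np.cos(a)+d[...,1]*np.sin(a),-d[...,0]*np.sin(a)+d[...,1]*np.cos(a)]
E
python3 - <<'E'
from h import *
for n,pn in [('scene',(328,243)),('side',(303,250))]:
    z=np.load(f'pics/{n}0.npz'); im=z['im']; m=env.camera_model(n)
    h=cv2.cvtColor(im,cv2.COLOR_RGB2HSV); H,S,V=[h[...,i].astype(int) for i in range(3)]
    cream=(H>18)&(H<36)&(S>35)&(S<120)&(V>120)
    k=big(cream,np.array(pn)) 
    # all cream parts close to board
    lab=cream&(np.hypot(*(np.indices(cream.shape)[::-1]-np.array(pn)[:,None,None]))<135)
    W=ray(m,hullpts(lab),0.006)[:,:2]; bc,bs,ba=rect(W); print(n,'board',bc,bs,ba)
    dark=(V<55); pm=big(dark,np.array(pn)); P=ray(m,hullpts(pm),0.020)[:,:2]
    pc,ps,pa=rect(P); print(' panel',pc,ps,pa,pm.sum(),'inboard',inboard(pc,bc,ba))
    g=big((H>45)&(H<75)&(S>150)&(V>80),np.array({'scene':(385,273),'side':(317,201)}[n]))
    G=ray(m,hullpts(g),0.028)[:,:2]; q=rect(G); print(' green',q, inboard(q[0],bc,ba))
    f=(S<40)&(V>120)
    for nm,mk,zz in [('tape',(H>18)&(H<30)&(S>180)&(V>100),.024)]:
        t=big(mk,np.array({'scene':(390,226),'side':(248,215)}[n])); print(nm,rect(ray(m,hullpts(t),zz)[:,:2]))
    x0,y0=pn; cv2.imwrite(f'pics/{n}_crop.png',cv2.resize(im[y0-65:y0+75,x0-115:x0+95,::-1],None,fx=3.5,fy=3.5))
E
```

```text
scene board [0.39824191 0.04737268] [467.4 731.2] 79.47376
 panel [0.55592102 0.04126779] [ 99.5 121.9] 4.966919 1636 inboard [[ 0.02280359 -0.15614086]]
 green (array([0.58835211, 0.19344495]), array([19.5, 58. ]), np.float32(-79.65284)) [[ 0.1783445  -0.16022557]]
tape (array([0.44345789, 0.15230711]), array([43.3, 60.5]), np.float32(-68.78003))
side board [0.56091956 0.01654993] [269.4 402.6] 10.276227
 panel [0.54889661 0.02866764] [ 88.1 134.3] 5.1482363 1881 inboard [[-0.00966836  0.01406815]]
 green (array([0.58426031, 0.1920368 ]), array([16.1, 58.1]), np.float32(-82.652275)) [[0.05427215 0.16850807]]Traceback (most recent call last):
  File "<stdin>", line 16, in <module>
  File "h.py", line 20, in big
    else: k=1+np.argmin(np.where(st[1:,4]>80,np.linalg.norm(ce[1:]-near,axis=1),1e9))
              ~~~~~~~~~^^^^^^^^^^^^^^^^^^^^^^^^^^^^^^^^^^^^^^^^^^^^^^^^^^^^^^^^^^^^^^
    return _wrapfunc(a, 'argmin', axis=axis, out=out, **kwds)
    return bound(*args, **kwds)
ValueError: attempt to get argmin of an empty sequence
```

View pics/scene_crop.png

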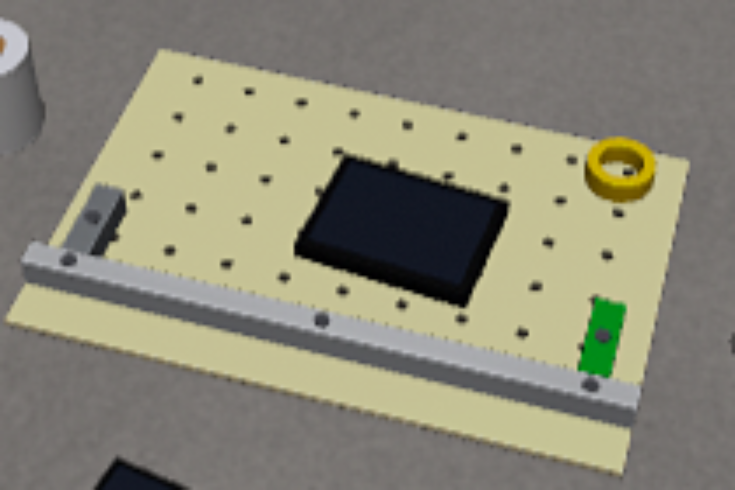

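The crop confirms the choice: a black framed panel lies on the cream board, slightly turned, with clear gaps to the fence and to the green stop. Next I take the top-face pose as the overlap of both views on the plane of the top.

```bash
cat >> h.py <<'E'
BC=np.array([.561,.0166]); BA=10.28
def panel(ims,zt=0.020):
    """top face: grid cells at height zt dark in every view given"""
    xs,ys=np.meshgrid(np.arange(.42,.76,.0005),np.arange(-.20,.24,.0005)); P=np.c_[xs.ravel(),ys.ravel(),np.full(xs.size,zt)]
    ok=np.ones(xs.shape,np.uint8)
    for n,im in ims.items():
        V=im.max(2).astype(np.float32); uv=proj(env.camera_model(n),P).astype(np.float32)
        ok&=(cv2.remap(V,uv[:,0].reshape(xs.shape),uv[:,1].reshape(xs.shape),cv2.INTER_LINEAR)<60).astype(np.uint8)
    ok=cv2.morphologyEx(ok,cv2.MORPH_OPEN,np.ones((41,41),np.uint8)); b=big(ok)
    pts=np.c_[xs[b],ys[b]]; c,s,a=rect(pts); return c,s,a,inboard(c,BC,BA)[0],a-BA
def toW(x,y):
    a=np.radians(BA); return BC+np.array([x*np.cos(a)-y*np.sin(a),x*np.sin(a)+y*np.cos(a)])
E
python3 - <<'E'
from h import *
I={n:np.load(f'pics/{n}0.npz')['im'] for n in ['scene','side']}
c,s,a,b,da=panel(I); print(c,s,a,b,da)
# board via scene: visible corners
m=env.camera_model('scene')
im=I['scene'];h=cv2.cvtColor(im,cv2.COLOR_RGB2HSV);H,S,V=[h[...,i].astype(int) for i in range(3)]
cream=(H>18)&(H<36)&(S>35)&(S<140)&(V>120)
cream[:,:205]=0;cream[:,420:]=0;cream[:185]=0;cream[320:]=0
print(rect(ray(m,hullpts(cream),.006)[:,:2]))
# fence inner top edge check by projecting expected
for n in I: print(n,proj(env.camera_model(n),[[*toW(.085,-.2),.028],[*toW(.085,.2),.028],[*toW(.025,.16),.028],[*toW(.085,.16),.028]]).round(1).tolist())
E
```

```text
[0.55075885 0.0378961 ] [ 83.7 116.8] 4.8739204 [-0.00627628  0.02278186] -5.4060793
(array([0.56015833, 0.01549969]), array([281.4, 400.1]), np.float32(10.327168))
scene [[222.3, 245.5], [396.8, 286.8], [383.4, 261.5], [378.2, 282.4]]
side [[380.4, 320.6], [326.2, 188.2], [304.4, 202.0], [330.5, 198.5]]
```

Request:
servo_tool --steps '[{"tx":1.45,"ty":-2.95,"yaw":2.24,"claw":4},{"tx":1.45,"ty":-2.95,"yaw":2.24,"claw":4},{"tx":1.45,"ty":-2.95,"yaw":2.24,"claw":4},{"tx":1.45,"ty":-2.95,"yaw":2.24,"claw":4},{"tx":1.45,"ty":-2.95,"yaw":2.24,"claw":4},{"tx":1.45,"ty":-2.95,"yaw":2.24,"claw":4},{"tx":1.45,"ty":-2.95,"yaw":2.24,"claw":4},{"tx":1.45,"ty":-2.95,"yaw":2.24,"claw":4},{"tx":1.45,"ty":-2.95,"yaw":2.24,"claw":4},{"tx":1.45,"ty":-2.95,"yaw":2.24,"claw":4},{"tx":1.45,"ty":-2.95,"yaw":2.24,"claw":4},{"tx":1.45,"ty":-2.95,"yaw":2.24,"claw":4},{"tx":1.45,"ty":-2.95,"yaw":2.24,"claw":4},{"tx":1.45,"ty":-2.95,"yaw":2.24,"claw":4},{"tx":1.45,"ty":-2.95,"yaw":2.24,"claw":4},{"tx":1.45,"ty":-2.95,"yaw":2.24,"claw":4},{"claw":4},{"claw":4}]'

```text
invalid input at $.steps[0]: expected keys tx, ty, tz, yaw, claw
```

```bash
python3 - <<'E'
from h import *
o=env.observe(); print(o['position'],np.round(o['tool_rot'],3).tolist(),o['grip_width'],env.tcp_to_tips,np.round(o['q'],1),o['ft_force'])
m=env.camera_model('wrist'); im,d=env.get_image('wrist'); cv2.imwrite('pics/w1.png',im[:,:,::-1]); np.savez('pics/w1.npz',im=im,d=d)
print(o['time_s'],inboard(np.array(o['position'])[:2],BC,BA)); 
E
```

```text
[0.23702374 0.49604527 0.24977355] [[-0.902, 0.431, -0.001], [0.431, 0.902, -0.001], [0.0, -0.001, -1.0]] 0.08541099318396249 0.019 [ 52.1  21.8  74.4  -0.   83.9 -12.3] [ 1.21460227 -0.24743297  0.07415573]
0.1 [[-0.23321439  0.52956533]]
```

View pics/w1.png

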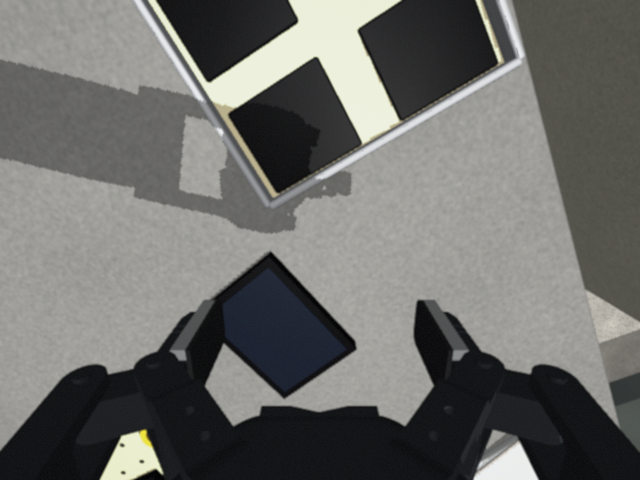

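The move was refused because every row needs all five keys. So the wrist picture shows the start pose, with the large panel at (285,325) below the open fingers. I'm sending it again with all keys.

Request:
servo_tool --steps '[{"tx":1.45,"ty":-2.95,"tz":0,"yaw":2.24,"claw":4},{"tx":1.45,"ty":-2.95,"tz":0,"yaw":2.24,"claw":4},{"tx":1.45,"ty":-2.95,"tz":0,"yaw":2.24,"claw":4},{"tx":1.45,"ty":-2.95,"tz":0,"yaw":2.24,"claw":4},{"tx":1.45,"ty":-2.95,"tz":0,"yaw":2.24,"claw":4},{"tx":1.45,"ty":-2.95,"tz":0,"yaw":2.24,"claw":4},{"tx":1.45,"ty":-2.95,"tz":0,"yaw":2.24,"claw":4},{"tx":1.45,"ty":-2.95,"tz":0,"yaw":2.24,"claw":4},{"tx":1.45,"ty":-2.95,"tz":0,"yaw":2.24,"claw":4},{"tx":1.45,"ty":-2.95,"tz":0,"yaw":2.24,"claw":4},{"tx":1.45,"ty":-2.95,"tz":0,"yaw":2.24,"claw":4},{"tx":1.45,"ty":-2.95,"tz":0,"yaw":2.24,"claw":4},{"tx":1.45,"ty":-2.95,"tz":0,"yaw":2.24,"claw":4},{"tx":1.45,"ty":-2.95,"tz":0,"yaw":2.24,"claw":4},{"tx":1.45,"ty":-2.95,"tz":0,"yaw":2.24,"claw":4},{"tx":1.45,"ty":-2.95,"tz":0,"yaw":2.24,"claw":4},{"tx":0,"ty":0,"tz":0,"yaw":0,"claw":4},{"tx":0,"ty":0,"tz":0,"yaw":0,"claw":4}]'

```text
time_s: 1.95
position: [0.469, 0.024, 0.25]
tool_rot: [[-0.984, -0.177, -0.001], [-0.177, 0.984, 0.0], [0.001, 0.001, -1.0]]
ft_force: [0.4, -0.1, -0.5]
grip_width: 0.0397
gripper_force: 0.0
```

```bash
python3 - <<'E'
from h import *
o=env.observe(); print(o['position'],np.round(o['tool_rot'],3).tolist(),o['grip_width'],env.tcp_to_tips,np.round(o['q'],1),o['ft_force'])
m=env.camera_model('wrist'); im,d=env.get_image('wrist'); cv2.imwrite('pics/w2.png',im[:,:,::-1]); np.savez('pics/w2.npz',im=im,d=d)
print(o['time_s'],inboard(np.array(o['position'])[:2],BC,BA)); 
E
```

```text
[0.46900408 0.02402844 0.24998585] [[-0.984, -0.177, -0.001], [-0.177, 0.984, 0.0], [0.001, 0.001, -1.0]] 0.0396956487841806 0.019 [ -11.6   13.8   86.4    0.    79.9 -111.8] [ 0.40495253 -0.10268931 -0.47193617]
1.95 [[-0.08919348  0.02372667]]
```

View pics/w2.png

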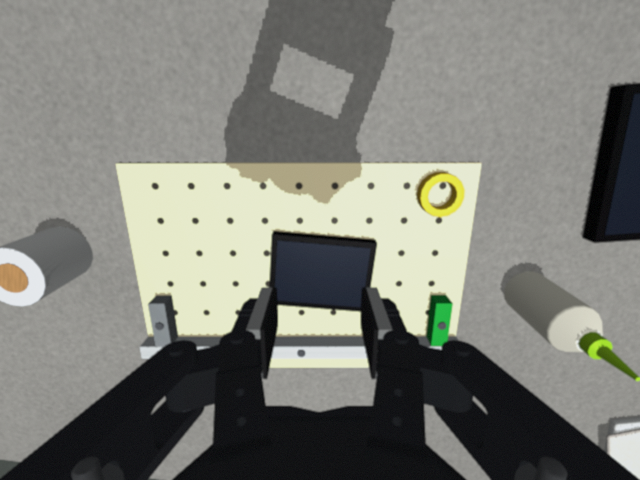

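The wrist view shows the panel at (323,271), roughly square to the board. The fingers span its length, and the tape (440,193), bottle and roll are clear. Descending in front of the near long edge.

Request:
servo_tool --steps '[{"tx":0,"ty":0,"tz":-4,"yaw":0,"claw":4},{"tx":0,"ty":0,"tz":-4,"yaw":0,"claw":4},{"tx":0,"ty":0,"tz":-4,"yaw":0,"claw":4},{"tx":0,"ty":0,"tz":-4,"yaw":0,"claw":4},{"tx":0,"ty":0,"tz":-3,"yaw":0,"claw":4},{"tx":0,"ty":0,"tz":-1.5,"yaw":0,"claw":4},{"tx":0,"ty":0,"tz":-1,"yaw":0,"claw":4},{"tx":0,"ty":0,"tz":-0.5,"yaw":0,"claw":4},{"tx":0,"ty":0,"tz":-0.2,"yaw":0,"claw":4},{"tx":0,"ty":0,"tz":0,"yaw":0,"claw":4},{"tx":0,"ty":0,"tz":0,"yaw":0,"claw":4}]'

```text
time_s: 3.1
position: [0.4695, 0.0242, 0.029]
tool_rot: [[-0.984, -0.179, 0.001], [-0.179, 0.984, -0.0], [-0.001, -0.001, -1.0]]
ft_force: [0.4, 0.3, 0.7]
grip_width: 0.04
gripper_force: 0.0
```

Request:
servo_tool --steps '[{"tx":0.394,"ty":0.071,"tz":0,"yaw":0,"claw":4},{"tx":0.394,"ty":0.071,"tz":0,"yaw":0,"claw":4},{"tx":0.394,"ty":0.071,"tz":0,"yaw":0,"claw":4},{"tx":0.394,"ty":0.071,"tz":0,"yaw":0,"claw":4},{"tx":0.394,"ty":0.071,"tz":0,"yaw":0,"claw":4},{"tx":0.3,"ty":0.054,"tz":0,"yaw":0,"claw":4},{"tx":0.3,"ty":0.054,"tz":0,"yaw":0,"claw":4},{"tx":0.3,"ty":0.054,"tz":0,"yaw":0,"claw":4},{"tx":0.3,"ty":0.054,"tz":0,"yaw":0,"claw":4},{"tx":0.3,"ty":0.054,"tz":0,"yaw":0,"claw":4},{"tx":0.3,"ty":0.054,"tz":0,"yaw":0,"claw":4},{"tx":0.3,"ty":0.054,"tz":0,"yaw":0,"claw":4},{"tx":0.3,"ty":0.054,"tz":0,"yaw":0,"claw":4},{"tx":0.3,"ty":0.054,"tz":0,"yaw":0,"claw":4},{"tx":0.3,"ty":0.054,"tz":0,"yaw":0,"claw":4}]'

```text
time_s: 4.6
position: [0.5191, 0.0333, 0.0283]
tool_rot: [[-0.984, -0.179, -0.0], [-0.179, 0.984, 0.0], [0.0, 0.0, -1.0]]
ft_force: [-1.3, -0.3, 0.1]
grip_width: 0.0403
gripper_force: 0.6
```

```bash
cat > look.py <<'E'
from h import *
import sys
I={}
for n in ['scene','side']:
    im,_=env.get_image(n); I[n]=im; cv2.imwrite(f'pics/{n}_{sys.argv[1]}.png',im[:,:,::-1])
o=env.observe(); print(o['time_s'],o['position'],'tcp inboard',inboard(np.array(o['position'])[:2],BC,BA),o['ft_force'])
for k in (I,{'side':I['side']},{'scene':I['scene']}): print(list(k),panel(k))
cv2.imwrite(f'pics/mix_{sys.argv[1]}.png',np.hstack([cv2.resize(I['scene'][180:320,210:420,::-1],(400,267)),cv2.resize(I['side'][180:350,220:430,::-1],(400,324))[:267]]))
E
python3 look.py a
```

```text
4.7 [0.51942431 0.03322682 0.0283393 ] tcp inboard [[-0.03794109  0.02377946]] [-0.21321786  0.05823945 -0.58027169]
['scene', 'side'] (array([0.57397217, 0.04658548]), array([ 87., 118.]), np.float32(8.829728), array([0.0181151 , 0.02718914]), np.float32(-1.4502716))
['side'] (array([0.5630777 , 0.03893538]), array([109.6, 130.8]), np.float32(10.437457), array([0.00603029, 0.02160605]), np.float32(0.15745735))
['scene'] (array([0.57891003, 0.04912   ]), array([ 99.4, 120.6]), np.float32(10.304843), array([0.02342601, 0.02880177]), np.float32(0.024843216))
```

Request:
servo_tool --steps '[{"tx":0.3,"ty":0.054,"tz":0,"yaw":0,"claw":4},{"tx":0.3,"ty":0.054,"tz":0,"yaw":0,"claw":4},{"tx":0.3,"ty":0.054,"tz":0,"yaw":0,"claw":4},{"tx":0.3,"ty":0.054,"tz":0,"yaw":0,"claw":4},{"tx":0.3,"ty":0.054,"tz":0,"yaw":0,"claw":4},{"tx":0.2,"ty":0.036,"tz":0,"yaw":0,"claw":4},{"tx":0.1,"ty":0.018,"tz":0,"yaw":0,"claw":4},{"tx":0.1,"ty":0.018,"tz":0,"yaw":0,"claw":4}]'

```text
time_s: 5.5
position: [0.5378, 0.0366, 0.0283]
tool_rot: [[-0.984, -0.179, -0.0], [-0.179, 0.984, -0.0], [0.0, 0.0, -1.0]]
ft_force: [-1.7, 0.2, 0.8]
grip_width: 0.0396
gripper_force: 0.7
```

Request:
servo_tool --steps '[{"tx":0.1,"ty":0.018,"tz":0,"yaw":0,"claw":4},{"tx":0.1,"ty":0.018,"tz":0,"yaw":0,"claw":4}]'

```text
time_s: 5.7
position: [0.5399, 0.0369, 0.0283]
tool_rot: [[-0.984, -0.179, -0.0], [-0.179, 0.984, -0.0], [0.0, 0.0, -1.0]]
ft_force: [-1.2, 0.5, 0.0]
grip_width: 0.0399
gripper_force: 0.6
```

Request:
servo_tool --steps '[{"tx":0.06,"ty":0.011,"tz":0,"yaw":0,"claw":4},{"tx":0.06,"ty":0.011,"tz":0,"yaw":0,"claw":4}]'

```text
time_s: 5.9
position: [0.5411, 0.0372, 0.0283]
tool_rot: [[-0.984, -0.179, -0.0], [-0.179, 0.984, -0.0], [0.0, -0.0, -1.0]]
ft_force: [-1.3, 1.0, -0.2]
grip_width: 0.04
gripper_force: 0.6
```

Request:
servo_tool --steps '[{"tx":0.06,"ty":0.011,"tz":0,"yaw":0,"claw":4}]'

```text
time_s: 6.0
position: [0.5417, 0.0373, 0.0283]
tool_rot: [[-0.984, -0.179, -0.0], [-0.179, 0.984, -0.0], [0.0, 0.0, -1.0]]
ft_force: [-1.3, -0.9, 0.7]
grip_width: 0.0399
gripper_force: 0.6
```

Request:
servo_tool --steps '[{"tx":0.06,"ty":0.011,"tz":0,"yaw":0,"claw":4}]'

```text
time_s: 6.1
position: [0.5419, 0.0374, 0.0283]
tool_rot: [[-0.984, -0.179, -0.001], [-0.179, 0.984, -0.0], [0.001, 0.0, -1.0]]
ft_force: [-4.6, -1.4, 1.9]
grip_width: 0.04
gripper_force: 2.3
```

Request:
servo_tool --steps '[{"tx":-0.985,"ty":-0.18,"tz":0,"yaw":0,"claw":4},{"tx":-0.985,"ty":-0.18,"tz":0,"yaw":0,"claw":4},{"tx":0,"ty":0,"tz":3.1,"yaw":0,"claw":3},{"tx":0,"ty":0,"tz":3.1,"yaw":0,"claw":3},{"tx":0.71,"ty":-0.71,"tz":0,"yaw":-7.5,"claw":3},{"tx":0.71,"ty":-0.71,"tz":0,"yaw":-7.5,"claw":3},{"tx":0.71,"ty":-0.71,"tz":0,"yaw":-7.5,"claw":3},{"tx":0.71,"ty":-0.71,"tz":0,"yaw":-7.5,"claw":3},{"tx":0.71,"ty":-0.71,"tz":0,"yaw":-7.5,"claw":3},{"tx":0.71,"ty":-0.71,"tz":0,"yaw":-7.5,"claw":3},{"tx":0.71,"ty":-0.71,"tz":0,"yaw":-7.5,"claw":3},{"tx":0.71,"ty":-0.71,"tz":0,"yaw":-7.5,"claw":3},{"tx":0.71,"ty":-0.71,"tz":0,"yaw":-7.5,"claw":3},{"tx":0.71,"ty":-0.71,"tz":0,"yaw":-7.5,"claw":3},{"tx":0.71,"ty":-0.71,"tz":0,"yaw":-7.5,"claw":3},{"tx":0.71,"ty":-0.71,"tz":0,"yaw":-7.5,"claw":3},{"tx":0,"ty":0,"tz":0,"yaw":0,"claw":3},{"tx":0,"ty":0,"tz":0,"yaw":0,"claw":3}]'

```text
time_s: 7.9
position: [0.6071, -0.0513, 0.0902]
tool_rot: [[-0.182, 0.983, -0.0], [0.983, 0.182, 0.0], [0.0, -0.0, -1.0]]
ft_force: [0.2, 0.1, -0.2]
grip_width: 0.03
gripper_force: 0.0
```

```bash
python3 look.py b
```

```text
8.0 [ 0.60714348 -0.05102988  0.09028963] tcp inboard [[ 0.03333361 -0.07477895]] [0.56148419 0.57722469 0.64961163]
['scene', 'side'] (array([0.59569135, 0.05177854]), array([ 81. , 121.1]), np.float32(9.60523), array([0.04041238, 0.02842286]), np.float32(-0.6747694))
['side'] (array([0.61525, 0.103  ]), array([145.5, 253. ]), np.float32(-0.0), array([0.06879798, 0.07533167]), np.float32(-10.28))
['scene'] (array([0.5957782 , 0.05161544]), array([ 81.5, 121.3]), np.float32(9.819284), array([0.04046873, 0.02824688]), np.float32(-0.4607153))
```

View pics/mix_b.png

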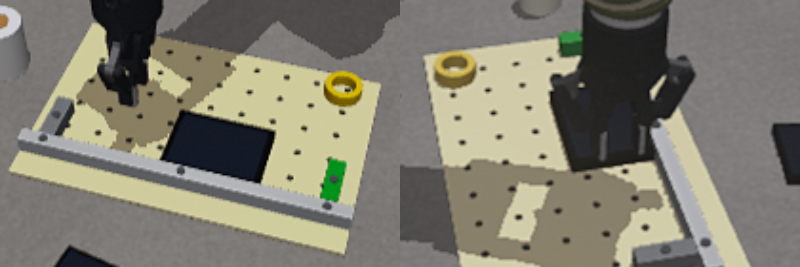

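The panel is flush with the fence in the scene view, around (220,147) of the montage. The fingers hover off its -y end. Descending and pushing towards the green stop.

Request:
servo_tool --steps '[{"tx":0,"ty":0,"tz":-2.5,"yaw":0,"claw":3},{"tx":0,"ty":0,"tz":-2,"yaw":0,"claw":3},{"tx":0,"ty":0,"tz":-1.2,"yaw":0,"claw":3},{"tx":0,"ty":0,"tz":-0.5,"yaw":0,"claw":3},{"tx":0,"ty":0,"tz":0,"yaw":0,"claw":3},{"tx":0,"ty":0,"tz":0,"yaw":0,"claw":3},{"tx":-0.071,"ty":0.394,"tz":0,"yaw":0,"claw":3},{"tx":-0.071,"ty":0.394,"tz":0,"yaw":0,"claw":3},{"tx":-0.071,"ty":0.394,"tz":0,"yaw":0,"claw":3},{"tx":-0.071,"ty":0.394,"tz":0,"yaw":0,"claw":3},{"tx":-0.071,"ty":0.394,"tz":0,"yaw":0,"claw":3},{"tx":-0.071,"ty":0.394,"tz":0,"yaw":0,"claw":3},{"tx":-0.054,"ty":0.295,"tz":0,"yaw":0,"claw":3},{"tx":-0.054,"ty":0.295,"tz":0,"yaw":0,"claw":3},{"tx":-0.054,"ty":0.295,"tz":0,"yaw":0,"claw":3},{"tx":-0.054,"ty":0.295,"tz":0,"yaw":0,"claw":3},{"tx":-0.054,"ty":0.295,"tz":0,"yaw":0,"claw":3},{"tx":-0.054,"ty":0.295,"tz":0,"yaw":0,"claw":3}]'

```text
time_s: 9.8
position: [0.6002, -0.0099, 0.0283]
tool_rot: [[-0.179, 0.984, 0.0], [0.984, 0.179, -0.0], [-0.0, 0.0, -1.0]]
ft_force: [0.2, -0.8, -0.8]
grip_width: 0.0299
gripper_force: 0.5
```

Request:
servo_tool --steps '[{"tx":-0.054,"ty":0.295,"tz":0,"yaw":0,"claw":3},{"tx":-0.054,"ty":0.295,"tz":0,"yaw":0,"claw":3},{"tx":-0.054,"ty":0.295,"tz":0,"yaw":0,"claw":3},{"tx":-0.054,"ty":0.295,"tz":0,"yaw":0,"claw":3},{"tx":-0.054,"ty":0.295,"tz":0,"yaw":0,"claw":3},{"tx":-0.054,"ty":0.295,"tz":0,"yaw":0,"claw":3},{"tx":-0.054,"ty":0.295,"tz":0,"yaw":0,"claw":3},{"tx":-0.054,"ty":0.295,"tz":0,"yaw":0,"claw":3},{"tx":-0.054,"ty":0.295,"tz":0,"yaw":0,"claw":3},{"tx":-0.054,"ty":0.295,"tz":0,"yaw":0,"claw":3},{"tx":-0.054,"ty":0.295,"tz":0,"yaw":0,"claw":3},{"tx":-0.054,"ty":0.295,"tz":0,"yaw":0,"claw":3},{"tx":-0.054,"ty":0.295,"tz":0,"yaw":0,"claw":3},{"tx":-0.054,"ty":0.295,"tz":0,"yaw":0,"claw":3},{"tx":-0.054,"ty":0.295,"tz":0,"yaw":0,"claw":3}]'

```text
time_s: 11.3
position: [0.5921, 0.0345, 0.0283]
tool_rot: [[-0.179, 0.984, 0.0], [0.984, 0.179, 0.0], [0.0, 0.0, -1.0]]
ft_force: [-0.6, -0.1, -0.8]
grip_width: 0.0299
gripper_force: 0.4
```

```bash
python3 look.py c
```

```text
11.4 [0.59204222 0.03468417 0.02835302] tcp inboard [[0.03377119 0.01225411]] [ 1.10384917 -0.21246574 -0.62718722]
['scene', 'side'] (array([0.58626135, 0.10307152]), array([ 81.6, 121. ]), np.float32(9.3295355), array([0.04028744, 0.08057531]), np.float32(-0.95046425))
['side'] (array([0.5905, 0.1295]), array([120., 199.]), np.float32(-0.0), array([0.04917444, 0.10582313]), np.float32(-10.28))
['scene'] (array([0.58616003, 0.10212001]), array([ 82.2, 122.4]), np.float32(10.304869), array([0.04001795, 0.07965716]), np.float32(0.024868965))
```

Request:
servo_tool --steps '[{"tx":-0.054,"ty":0.295,"tz":0,"yaw":0,"claw":3},{"tx":-0.054,"ty":0.295,"tz":0,"yaw":0,"claw":3},{"tx":-0.054,"ty":0.295,"tz":0,"yaw":0,"claw":3},{"tx":-0.054,"ty":0.295,"tz":0,"yaw":0,"claw":3},{"tx":-0.018,"ty":0.1,"tz":0,"yaw":0,"claw":3},{"tx":-0.018,"ty":0.1,"tz":0,"yaw":0,"claw":3}]'

```text
time_s: 12.0
position: [0.5896, 0.0481, 0.0283]
tool_rot: [[-0.179, 0.984, -0.0], [0.984, 0.179, -0.0], [-0.0, -0.0, -1.0]]
ft_force: [-0.7, -0.2, 0.6]
grip_width: 0.0302
gripper_force: 0.6
```

Request:
servo_tool --steps '[{"tx":-0.018,"ty":0.1,"tz":0,"yaw":0,"claw":3},{"tx":-0.011,"ty":0.06,"tz":0,"yaw":0,"claw":3}]'

```text
time_s: 12.2
position: [0.5894, 0.0496, 0.0284]
tool_rot: [[-0.179, 0.984, 0.0], [0.984, 0.179, -0.0], [-0.0, 0.0, -1.0]]
ft_force: [0.8, -1.5, 0.8]
grip_width: 0.0304
gripper_force: 0.7
```

Request:
servo_tool --steps '[{"tx":-0.011,"ty":0.06,"tz":0,"yaw":0,"claw":3}]'

```text
time_s: 12.3
position: [0.5893, 0.0502, 0.0284]
tool_rot: [[-0.179, 0.984, 0.0], [0.984, 0.179, -0.0], [-0.0, 0.0, -1.0]]
ft_force: [0.7, -1.3, -0.1]
grip_width: 0.0301
gripper_force: 0.7
```

Request:
servo_tool --steps '[{"tx":-0.011,"ty":0.06,"tz":0,"yaw":0,"claw":3}]'

```text
time_s: 12.4
position: [0.5891, 0.0508, 0.0283]
tool_rot: [[-0.179, 0.984, 0.0], [0.984, 0.179, -0.0], [-0.0, 0.0, -1.0]]
ft_force: [0.2, -1.5, 0.3]
grip_width: 0.0302
gripper_force: 0.7
```

Request:
servo_tool --steps '[{"tx":-0.011,"ty":0.06,"tz":0,"yaw":0,"claw":3}]'

```text
time_s: 12.5
position: [0.589, 0.0514, 0.0283]
tool_rot: [[-0.179, 0.984, 0.0], [0.984, 0.179, -0.0], [-0.0, 0.0, -1.0]]
ft_force: [0.7, -1.2, 0.9]
grip_width: 0.0302
gripper_force: 0.7
```

Request:
servo_tool --steps '[{"tx":-0.011,"ty":0.06,"tz":0,"yaw":0,"claw":3}]'

```text
time_s: 12.6
position: [0.5889, 0.052, 0.0283]
tool_rot: [[-0.179, 0.984, 0.0], [0.984, 0.179, 0.0], [0.0, 0.0, -1.0]]
ft_force: [-0.1, -2.3, 0.7]
grip_width: 0.0298
gripper_force: 0.7
```

Request:
servo_tool --steps '[{"tx":-0.007,"ty":0.04,"tz":0,"yaw":0,"claw":3}]'

```text
time_s: 12.7
position: [0.5889, 0.0523, 0.0284]
tool_rot: [[-0.179, 0.984, 0.0], [0.984, 0.179, -0.0], [-0.0, 0.0, -1.0]]
ft_force: [0.2, -3.8, 0.4]
grip_width: 0.0304
gripper_force: 1.9
```

Request:
servo_tool --steps '[{"tx":-0.007,"ty":0.04,"tz":0,"yaw":0,"claw":3}]'

```text
time_s: 12.8
position: [0.5889, 0.0524, 0.0284]
tool_rot: [[-0.179, 0.984, 0.0], [0.984, 0.179, -0.001], [-0.001, 0.0, -1.0]]
ft_force: [0.2, -6.2, -0.3]
grip_width: 0.0301
gripper_force: 2.9
```

Request:
servo_tool --steps '[{"tx":0.18,"ty":-0.98,"tz":0,"yaw":0,"claw":3},{"tx":0.18,"ty":-0.98,"tz":0,"yaw":0,"claw":3},{"tx":0,"ty":0,"tz":3,"yaw":0,"claw":3},{"tx":0,"ty":0,"tz":4,"yaw":0,"claw":3},{"tx":-1.5,"ty":-0.8,"tz":0,"yaw":0,"claw":3},{"tx":-2,"ty":-0.7,"tz":0,"yaw":0,"claw":4},{"tx":-2,"ty":-0.5,"tz":0,"yaw":0,"claw":4},{"tx":-2,"ty":-0.4,"tz":0,"yaw":0,"claw":4},{"tx":-2,"ty":-0.4,"tz":0,"yaw":0,"claw":4},{"tx":0,"ty":0,"tz":0,"yaw":0,"claw":4},{"tx":0,"ty":0,"tz":0,"yaw":0,"claw":4}]'

```text
time_s: 13.9
position: [0.498, 0.0047, 0.0986]
tool_rot: [[-0.178, 0.984, 0.001], [0.984, 0.178, 0.0], [-0.0, 0.001, -1.0]]
ft_force: [0.1, -0.0, 0.4]
grip_width: 0.0402
gripper_force: 0.0
```

```bash
python3 look.py d
```

```text
14.0 [0.49832328 0.00496825 0.09840576] tcp inboard [[-0.06374638 -0.00025982]] [ 0.04235674  0.58781819 -0.08379568]
['scene', 'side'] (array([0.5830379 , 0.12131786]), array([ 81.4, 119.5]), np.float32(10.080624), array([0.04037196, 0.099104  ]), np.float32(-0.1993761))
['side'] (array([0.57285992, 0.12296056]), array([110.5, 154.5]), np.float32(10.007986), array([0.03065051, 0.10253668]), np.float32(-0.27201366))
['scene'] (array([0.5830379 , 0.12131786]), array([ 81.4, 119.5]), np.float32(10.080624), array([0.04037196, 0.099104  ]), np.float32(-0.1993761))
```

View pics/mix_d.png

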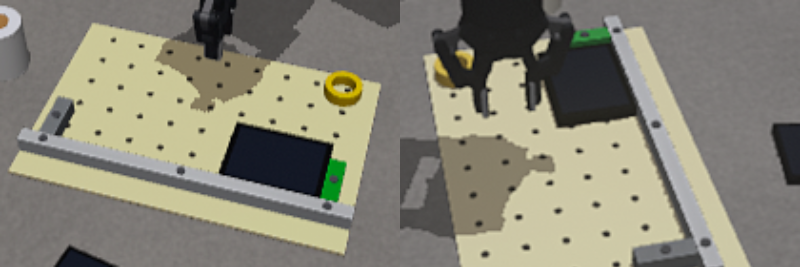

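The panel sits against the green stop at about (333,178) and along the fence. A light second press towards the fence will confirm that contact.

Request:
servo_tool --steps '[{"tx":-0.02,"ty":0.76,"tz":0,"yaw":7.5,"claw":4},{"tx":-0.02,"ty":0.76,"tz":0,"yaw":7.5,"claw":4},{"tx":-0.02,"ty":0.76,"tz":0,"yaw":7.5,"claw":4},{"tx":-0.02,"ty":0.76,"tz":0,"yaw":7.5,"claw":4},{"tx":-0.02,"ty":0.76,"tz":0,"yaw":7.5,"claw":4},{"tx":-0.02,"ty":0.76,"tz":0,"yaw":7.5,"claw":4},{"tx":-0.02,"ty":0.76,"tz":0,"yaw":7.5,"claw":4},{"tx":-0.02,"ty":0.76,"tz":0,"yaw":7.5,"claw":4},{"tx":-0.02,"ty":0.76,"tz":0,"yaw":7.5,"claw":4},{"tx":-0.02,"ty":0.76,"tz":0,"yaw":7.5,"claw":4},{"tx":-0.02,"ty":0.76,"tz":0,"yaw":7.5,"claw":4},{"tx":-0.02,"ty":0.76,"tz":0,"yaw":7.5,"claw":4},{"tx":0,"ty":0,"tz":-2.5,"yaw":0,"claw":4},{"tx":0,"ty":0,"tz":-2.5,"yaw":0,"claw":4},{"tx":0,"ty":0,"tz":-1.5,"yaw":0,"claw":4},{"tx":0,"ty":0,"tz":-0.5,"yaw":0,"claw":4},{"tx":0,"ty":0,"tz":0,"yaw":0,"claw":4},{"tx":0,"ty":0,"tz":0,"yaw":0,"claw":4}]'

```text
time_s: 15.8
position: [0.4956, 0.0964, 0.0289]
tool_rot: [[-0.984, -0.179, 0.001], [-0.179, 0.984, -0.0], [-0.001, -0.0, -1.0]]
ft_force: [0.7, 0.0, 0.1]
grip_width: 0.0403
gripper_force: 0.0
```

```bash
python3 - <<'E'
from h import *
o=env.observe(); print(o['position'],inboard(np.array(o['position'])[:2],BC,BA),inboard(np.array([.5419,.0374]),BC,BA))
E
```

```text
[0.49558856 0.09644554 0.02889888] [[-0.05011228  0.09023705]] [[-0.01508145  0.02387467]]
```

Contact is due at board x of -15 mm, 35 mm ahead. I'll move 33 mm, then creep.

Request:
servo_tool --steps '[{"tx":0.394,"ty":0.071,"tz":0,"yaw":0,"claw":4},{"tx":0.394,"ty":0.071,"tz":0,"yaw":0,"claw":4},{"tx":0.394,"ty":0.071,"tz":0,"yaw":0,"claw":4},{"tx":0.394,"ty":0.071,"tz":0,"yaw":0,"claw":4},{"tx":0.394,"ty":0.071,"tz":0,"yaw":0,"claw":4},{"tx":0.394,"ty":0.071,"tz":0,"yaw":0,"claw":4},{"tx":0.3,"ty":0.054,"tz":0,"yaw":0,"claw":4},{"tx":0.2,"ty":0.036,"tz":0,"yaw":0,"claw":4},{"tx":0.2,"ty":0.036,"tz":0,"yaw":0,"claw":4},{"tx":0.1,"ty":0.018,"tz":0,"yaw":0,"claw":4},{"tx":0.1,"ty":0.018,"tz":0,"yaw":0,"claw":4},{"tx":0,"ty":0,"tz":0,"yaw":0,"claw":4}]'

```text
time_s: 17.0
position: [0.5276, 0.1023, 0.0283]
tool_rot: [[-0.984, -0.179, 0.0], [-0.179, 0.984, -0.0], [-0.0, -0.0, -1.0]]
ft_force: [-0.4, 0.4, 0.0]
grip_width: 0.04
gripper_force: 0.0
```

Request:
servo_tool --steps '[{"tx":0.06,"ty":0.011,"tz":0,"yaw":0,"claw":4},{"tx":0.06,"ty":0.011,"tz":0,"yaw":0,"claw":4}]'

```text
time_s: 17.2
position: [0.5287, 0.1025, 0.0283]
tool_rot: [[-0.984, -0.179, -0.0], [-0.179, 0.984, 0.0], [0.0, 0.0, -1.0]]
ft_force: [0.2, 0.4, 0.0]
grip_width: 0.0401
gripper_force: 0.0
```

Request:
servo_tool --steps '[{"tx":0.06,"ty":0.011,"tz":0,"yaw":0,"claw":4}]'

```text
time_s: 17.3
position: [0.5294, 0.1026, 0.0283]
tool_rot: [[-0.984, -0.179, -0.0], [-0.179, 0.984, 0.0], [0.0, 0.0, -1.0]]
ft_force: [-0.4, -0.1, -0.4]
grip_width: 0.0397
gripper_force: 0.0
```

Request:
servo_tool --steps '[{"tx":0.06,"ty":0.011,"tz":0,"yaw":0,"claw":4}]'

```text
time_s: 17.4
position: [0.5299, 0.1027, 0.0283]
tool_rot: [[-0.984, -0.179, -0.0], [-0.179, 0.984, -0.0], [0.0, -0.0, -1.0]]
ft_force: [-2.2, -1.1, 1.6]
grip_width: 0.0401
gripper_force: 1.2
```

Request:
servo_tool --steps '[{"tx":0.04,"ty":0.007,"tz":0,"yaw":0,"claw":4}]'

```text
time_s: 17.5
position: [0.53, 0.1027, 0.0283]
tool_rot: [[-0.984, -0.179, -0.001], [-0.179, 0.984, -0.0], [0.001, 0.0, -1.0]]
ft_force: [-2.9, -0.9, 2.0]
grip_width: 0.0403
gripper_force: 1.7
```

Request:
servo_tool --steps '[{"tx":0.04,"ty":0.007,"tz":0,"yaw":0,"claw":4}]'

```text
time_s: 17.6
position: [0.5301, 0.1027, 0.0283]
tool_rot: [[-0.984, -0.179, -0.002], [-0.179, 0.984, -0.0], [0.002, 0.0, -1.0]]
ft_force: [-5.1, -2.2, 3.6]
grip_width: 0.0399
gripper_force: 2.6
```

Firm contact at the same depth as before (-15 mm), so the panel is flush. Backing off and lifting.

Request:
servo_tool --steps '[{"tx":-0.5,"ty":-0.09,"tz":0,"yaw":0,"claw":4},{"tx":-1.5,"ty":-0.27,"tz":0,"yaw":0,"claw":4},{"tx":-1.5,"ty":-0.27,"tz":0,"yaw":0,"claw":4},{"tx":0,"ty":0,"tz":3,"yaw":0,"claw":4},{"tx":0,"ty":0,"tz":4,"yaw":0,"claw":4},{"tx":-3,"ty":-3,"tz":3,"yaw":0,"claw":4},{"tx":-3,"ty":-3,"tz":3,"yaw":0,"claw":4},{"tx":-3,"ty":-3,"tz":2,"yaw":0,"claw":4},{"tx":0,"ty":0,"tz":0,"yaw":0,"claw":4},{"tx":0,"ty":0,"tz":0,"yaw":0,"claw":4}]'

```text
time_s: 18.6
position: [0.4082, 0.0085, 0.1765]
tool_rot: [[-0.984, -0.177, 0.002], [-0.177, 0.984, -0.0], [-0.002, -0.001, -1.0]]
ft_force: [0.5, 0.7, 0.5]
grip_width: 0.0401
gripper_force: 0.0
```

```bash
python3 look.py e
```

```text
18.7 [0.40844599 0.00922235 0.17563721] tcp inboard [[-0.15142172  0.01996538]] [-0.18843308  0.04044376  0.47979293]
['scene', 'side'] (array([0.58314874, 0.1213402 ]), array([ 81.1, 119.6]), np.float32(10.348655), array([0.040485  , 0.09910621]), np.float32(0.068655014))
['side'] (array([0.583414  , 0.11465089]), array([ 93.4, 135.6]), np.float32(10.388859), array([0.03955224, 0.09247694]), np.float32(0.10885906))
['scene'] (array([0.58314874, 0.1213402 ]), array([ 81.1, 119.6]), np.float32(10.348655), array([0.040485  , 0.09910621]), np.float32(0.068655014))
```

View pics/side_e.png

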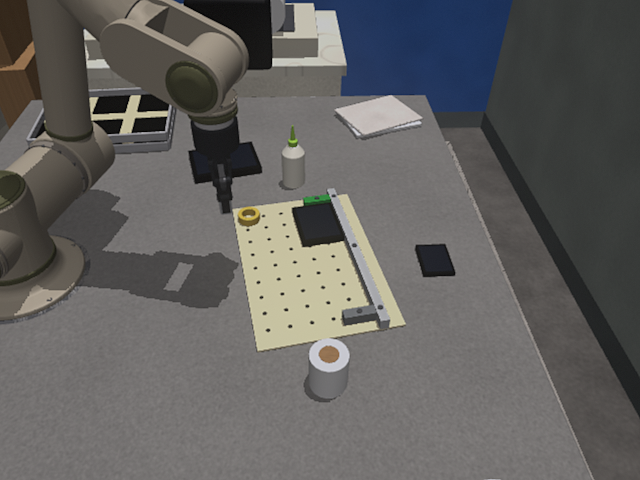

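The panel at (320,224) is flush with the fence and against the green stop. The bottle (293,165), roll (329,368) and tape (248,215) have not moved.

```bash
python3 -c "
from rig import env
print(env.close_job())"
```

```text
the job is handed in; nothing more can be done
None
```

The panel is flat against the fence and up against the green stop (measured centre about x = 40, y = 99 mm in the board's frame, turned about 0.1°), with the bottle, film roll and tape where they stood; the job was handed in after about 19 s, and no verdict came back.

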